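# Put the clamp knobs away by colour in the paddle-latch toolbox

## Robot

A 7-joint arm with a two-finger parallel gripper is mounted at the origin on the work surface. World frame = base frame: x ahead of the robot, y to its left, z up, the work surface at z = 0. Lengths are in mm, angles in rad, forces in N, time in s.
With the tool pointing down it reaches from about 400 to 750 mm from the base axis. Payload 19.5 kg.
Tool frame: the origin (TCP) lies on the centre line of the jaws, within the pads' length; the fingertips stand 14 mm ahead of it and the grasp point (between the pads) lies 5 mm behind it; z points along the fingers, y is the direction in which the jaws open and shut (so a half turn about z gives the same grasp; the last joint's range is limited). The gripper opens to 85 mm and grips with 20 to 120 N. Pads are 22 mm wide; open, the fingers measure 114 mm over their backs; the gripper's body (76 mm by 85 mm) begins 54 mm behind the grasp point. The pads swing forward as they close: fully open they stand 13 mm farther back than shut.
Start: joints at [-1.27, 0.707, -0.028, 1.485, 0.022, 0.951, -0.075], TCP at [193.259, 541.523, 245.268] pointing down, gripper open.
Joint ranges: [-2.71, 2.71], [-0.32, 2.16], [-1.57, 1.52], [0, 2.45], [-1.46, 4.6], [0, 2.02], [-2.83, 2.83]. Speed limits (rad/s): [1.89, 1.89, 2.57, 2.57, 3.01, 3.01, 3.01].

## Interface

Orientations are given as a 3x3 rotation matrix whose columns are the frame's x, y, z axes.
In Python, from bench import * gives the robot as it stands. Calls block until the motion is done:
- reach(position, orientation): joint-space move of the TCP to a pose.
- move_l(position, orientation=None, rate=150, stop_force=None): straight line of the TCP; orientation=None keeps the orientation; rate is the mean speed in mm/s. With stop_force (N) it stops when the force on the tool has changed by that much, and returns True; else False.
- movej(angles): joint-space move.
- gripper_to(opening): finger opening in mm; the grip force is fixed at half the most; returns when the fingers have stopped.
- wait(seconds).
- ik(position, orientation): joint angles nearest the present ones, or None.
- read_camera(name): name is "scene" or "side" or "wrist"; returns a dict with "pixels" (420x560x3 uint8, red, green, blue), "range_z" (420x560 float32, mm along the optical axis (not along the pixel's ray), 0 where there is no reading), "fx", "fy", "cx", "cy" (pixels), "xyz" and "orientation" of the camera in the world. Camera axes: x right, y down, z forward; pixel columns grow to the right and rows downward; lengths in mm; the calibration is good to about 2 mm. A picture is of the moment at which its call begins.
A pose or a line that the arm cannot do raises Unreachable and nothing moves.
- hand_in(): hands the job in, once; it reports no verdict.
Readings, each from a call of its own:
- get_clock(): time.
- get_qpos(): joint angles.
- get_qvel(): joint speeds.
- get_effort(): joint torques, N m.
- get_tcp_pos(): TCP position.
- get_ee_rot(): TCP orientation.
- get_ft_force(): force on the tool from outside, world axes, zero at the start.
- get_moment(): the same for the moment, N m.
- get_width(): finger opening in mm.
Only numpy, scipy, OpenCV 4.12 (cv2) and the standard library are available. Lean on these libraries where they do the work, as an engineer would, in place of code of your own. Each camera call takes 0.05 s, during which the arm holds its last target.

## Task

Tidy the loose clamp knobs away: pull up the red paddle recessed in the toolbox lid to trip the latch, raise the lid until it stands about upright, and put every blue knob into the compartment with the blue floor and every orange knob into the one with the orange floor. When all are in, shut the lid and press it down until it latches with the paddle flush again; leave everything else on the bench where it is.

Things in the scene. Friction and masses are not known exactly. Their poses are not given: they have to be found in the camera images.
- toolbox: Grey steel toolbox fixed to the bench: 200 mm front to back (own x) by 300 mm (own y) by 70 mm high without lid; walls, floor 5 mm. A 5 mm divider at own y = 0, its top 35 mm above the bench, makes two compartments of 190 x 142 mm. Origin: centre of the underside; own -x is the front (paddle), +x the hinge side. Its front faces the robot's right, turned up to 15 degrees.
- lid_hinge (a point): Middle of the lid's hinge line, which runs along the toolbox's y at own x = +100 mm, on top of the back wall (70 mm above the bench). Axes are the toolbox's when the lid is shut, and turn with the lid.
- lid (a joint): Lid angle, rad: 0 shut, 1.57 upright, stop at 1.75. The lid (200 mm from hinge to front edge, 300 mm wide, 42 mm thick, about 0.45 kg) has a stiff hinge and stays wherever it is left; 5 to 8 N at its front edge lifts it, about 4 N moves it when upright, under 2 N lowers it when low. A spring latch at the front holds it shut.
- lid_front (a point): Point on the lid's top face, 15 mm behind its front edge, 100 mm towards own +y of the middle, beside the recess: a good place to press it shut. To latch, the front must be pressed down, with roughly 10 N over the last 10 mm, until the bolt snaps under the striker bar (inside the front wall, middle, 9 mm below the rim). Axes turn with the lid.
- paddle (a joint): Angle of the paddle to the lid, rad: 0 lying flush in its recess, stop at 0.55 (pulled up). A spring returns it to 0; holding it at the stop takes about 4.5 N at the grip. Beyond about 0.3 the latch is free and the lid can be raised, by the paddle itself; the paddle moves a little by itself as the bolt snaps shut.
- paddle_grip (a point): Grip point of the red paddle: middle of its width and thickness, 13 mm from its free front end. The bar is 66 mm long (own x), 30 mm wide (own y), 14 mm thick, its top 3 mm below the lid's top. With the paddle flush the point is 165 mm in front of the lid's hinge line, 32 mm above the lid's underside. Axes turn with it.
- paddle_hinge (a point): Rear end of the paddle, on its hinge axis (along the toolbox's y), 53 mm behind the grip point, 112 mm in front of the lid's hinge line. The dark recess round the paddle is 110 mm wide (40 mm free on each side for a finger) and reaches from 8 to 100 mm behind the lid's front edge; its floor is 20 mm below the paddle, its front wall low (26 mm below the lid's top).
- liner_blue: Blue liner, 182 (own x) by 134 (own y) by 2 mm, lying on the floor of one of the two compartments, axes as the toolbox's. Origin: centre of its underside, 5 mm above the bench: the middle of the compartment for blue knobs.
- liner_orange: Orange liner, the same, in the other compartment: the one for orange knobs. Which compartment has which liner changes from start to start.
- blue1: A moulded blue wing knob of a bench clamp, 46 mm long (its own x), 20 mm wide (y), 26 mm high (z), 45 g, on a small steel foot; starts upright on the bench. Origin: centre of its underside, z up out of its top. Some runs lack it (then its pose is None).
- blue2: A moulded blue wing knob of a bench clamp, 46 mm long (its own x), 20 mm wide (y), 26 mm high (z), 45 g, on a small steel foot; starts upright on the bench. Origin: centre of its underside, z up out of its top. Some runs lack it (then its pose is None).
- blue3: A moulded blue wing knob of a bench clamp, 46 mm long (its own x), 20 mm wide (y), 26 mm high (z), 45 g, on a small steel foot; starts upright on the bench. Origin: centre of its underside, z up out of its top. Some runs lack it (then its pose is None).
- orange1: A moulded orange wing knob of a bench clamp, 46 mm long (its own x), 20 mm wide (y), 26 mm high (z), 45 g, on a small steel foot; starts upright on the bench. Origin: centre of its underside, z up out of its top. Some runs lack it (then its pose is None).
- orange2: A moulded orange wing knob of a bench clamp, 46 mm long (its own x), 20 mm wide (y), 26 mm high (z), 45 g, on a small steel foot; starts upright on the bench. Origin: centre of its underside, z up out of its top. Some runs lack it (then its pose is None).
- orange3: A moulded orange wing knob of a bench clamp, 46 mm long (its own x), 20 mm wide (y), 26 mm high (z), 45 g, on a small steel foot; starts upright on the bench. Origin: centre of its underside, z up out of its top. Some runs lack it (then its pose is None).
- glue: Bystander: white glue bottle with a yellow cap, 60 mm across, 170 mm high, standing; origin centre of its underside.
- setup_block: Bystander: ground steel block 75 x 50 x 25 mm; origin centre of its underside.
- try_square: Bystander: steel try square, stock 90 mm and blade 120 mm long, 16 mm high, lying flat; origin under the middle of the stock.
- spring_clamp: Bystander: metal spring clamp with black grips, 110 mm long, lying flat, 22 mm high; origin under its middle.
- panel: Bystander: small wooden model wall with windows, 70 x 40 x 45 mm with the steel block glued up behind it; origin centre of its underside.
- screwdriver: Bystander: screwdriver, 170 mm long, lying; origin under its middle.
There are look-alikes about, which are no part of the job. Leave any green or pink look-alike of the orange3 alone.

How it is judged (in metres and radians):
On the way, in this order (a step that is already met when the one before it is completed fails the run):
1. the paddle is pulled up (over 0.25 rad) and trips the latch (value of joint paddle above 0.25 rad), for 0.05 s.
2. the lid is raised to about upright (over 1.25 rad) (value of joint lid above 1.25 rad), for 0.2 s.
3. with the lid still up (over 1 rad), every knob lies in the compartment of its colour (x of blue1 in the frame of liner_blue between -0.09 and 0.09 m and y of blue1 in the frame of liner_blue between -0.066 and 0.066 m and z of blue1 in the frame of liner_blue between -0.01 and 0.055 m and x of blue2 in the frame of liner_blue between -0.09 and 0.09 m and y of blue2 in the frame of liner_blue between -0.066 and 0.066 m and z of blue2 in the frame of liner_blue between -0.01 and 0.055 m and x of blue3 in the frame of liner_blue between -0.09 and 0.09 m and y of blue3 in the frame of liner_blue between -0.066 and 0.066 m and z of blue3 in the frame of liner_blue between -0.01 and 0.055 m and x of orange1 in the frame of liner_orange between -0.09 and 0.09 m and y of orange1 in the frame of liner_orange between -0.066 and 0.066 m and z of orange1 in the frame of liner_orange between -0.01 and 0.055 m and x of orange2 in the frame of liner_orange between -0.09 and 0.09 m and y of orange2 in the frame of liner_orange between -0.066 and 0.066 m and z of orange2 in the frame of liner_orange between -0.01 and 0.055 m and x of orange3 in the frame of liner_orange between -0.09 and 0.09 m and y of orange3 in the frame of liner_orange between -0.066 and 0.066 m and z of orange3 in the frame of liner_orange between -0.01 and 0.055 m and value of joint lid above 1 rad), for 0.3 s.
At the end, for the whole second after the job is handed in: Every knob present rests in the compartment with the liner of its colour (its origin within 90 mm along x and 66 mm along y of the liner's middle, less than 55 mm above it), the lid is shut (under 0.03 rad) and latched with the paddle flush (under 0.08 rad) (x of blue1 in the frame of liner_blue between -0.09 and 0.09 m and y of blue1 in the frame of liner_blue between -0.066 and 0.066 m and z of blue1 in the frame of liner_blue between -0.01 and 0.055 m and x of blue2 in the frame of liner_blue between -0.09 and 0.09 m and y of blue2 in the frame of liner_blue between -0.066 and 0.066 m and z of blue2 in the frame of liner_blue between -0.01 and 0.055 m and x of blue3 in the frame of liner_blue between -0.09 and 0.09 m and y of blue3 in the frame of liner_blue between -0.066 and 0.066 m and z of blue3 in the frame of liner_blue between -0.01 and 0.055 m and x of orange1 in the frame of liner_orange between -0.09 and 0.09 m and y of orange1 in the frame of liner_orange between -0.066 and 0.066 m and z of orange1 in the frame of liner_orange between -0.01 and 0.055 m and x of orange2 in the frame of liner_orange between -0.09 and 0.09 m and y of orange2 in the frame of liner_orange between -0.066 and 0.066 m and z of orange2 in the frame of liner_orange between -0.01 and 0.055 m and x of orange3 in the frame of liner_orange between -0.09 and 0.09 m and y of orange3 in the frame of liner_orange between -0.066 and 0.066 m and z of orange3 in the frame of liner_orange between -0.01 and 0.055 m and value of joint lid below 0.03 rad and value of joint paddle below 0.08 rad and linear speed of each of blue1, blue2, blue3, orange1, orange2, orange3 below 0.02 m/s); the robot touches nothing.
It fails at once if one of the other things on the bench is shoved more than 50 mm from its place (distance of any of glue, setup_block, try_square, spring_clamp, panel, screwdriver from where it was at the start of the episode above 0.05 m).
It fails at once if the glue bottle is tipped over (over 0.6 rad) (angle between glue's own z axis and vertical above 0.6 rad).
Of blue1, blue2, blue3, orange1, orange2, orange3 only 4 to 6 are there at a start; the rules pass over those that are not, and their reading is None.
At some moment in a run one of blue1, blue2, blue3, orange1, orange2, orange3 may be knocked a few centimetres aside while the robot is not near it.
Once in a run the grip may slacken for a moment while it holds something.
It also fails if it takes over 210 s, if anything falls off the work surface, if the arm or the gripper's body presses on something with over 40 N, if the wrist force passes 120 N, or if a joint passes its speed limit or range.

## Working session

There is one attempt and no reset: what is moved stays moved. The work goes in short steps, each a Python script; the robot and the scene stay as the last script left them, time stands still between calls to the robot, and variables do not carry over. Pictures are saved under pics/ and viewed, and the job is handed in when it is done.

```bash
mkdir -p pics; ls; python3 - <<'E'
from bench import *
import cv2,numpy as np
for n in ["scene","side","wrist"]:
    c=read_camera(n); np.savez(f"cam_{n}.npz",**c)
    cv2.imwrite(f"pics/{n}0.png",c["pixels"][:,:,::-1])
    print(n,c["fx"],c["fy"],c["cx"],c["cy"],np.round(c["xyz"],1),np.round(c["orientation"],3).tolist())
print(get_clock(),get_tcp_pos(),get_ee_rot(),get_width())
E
```

```text
pics
scene 397.47411022825634 397.47411022825634 272.13590682411996 209.75818783789362 [ 887.  -298.2  791.6] [[0.613, 0.662, -0.431], [0.79, -0.508, 0.344], [0.009, -0.551, -0.834]]
side 482.0467630447644 482.0467630447644 285.0704476615697 205.84003727292395 [  62.9 -624.9  798.5] [[0.791, -0.398, 0.465], [-0.612, -0.538, 0.58], [0.019, -0.744, -0.668]]
wrist 318.12896190872596 318.12896190872596 281.48571596873603 204.4577117577651 [127.8 564.9 374.2] [[0.337, 0.905, 0.259], [0.942, -0.324, -0.093], [-0.001, 0.275, -0.961]]
0.15 [193.21827805 541.38483443 244.98715568] [[-9.41814631e-01  3.36132648e-01 -2.10206903e-04]
 [ 3.36132712e-01  9.41814364e-01 -7.09427754e-04]
 [-4.04859496e-05 -7.38806855e-04 -9.99999726e-01]] 85.74987034249256
```

View pics/scene0.png

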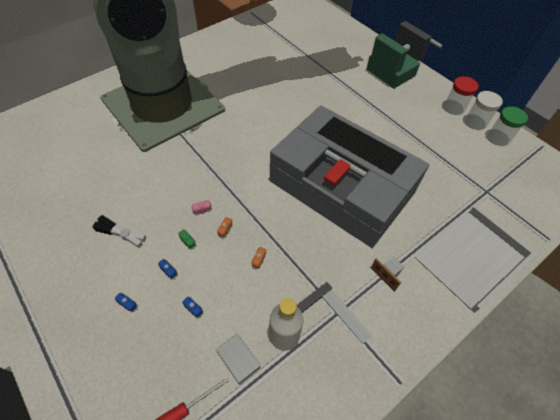

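View pics/side0.png

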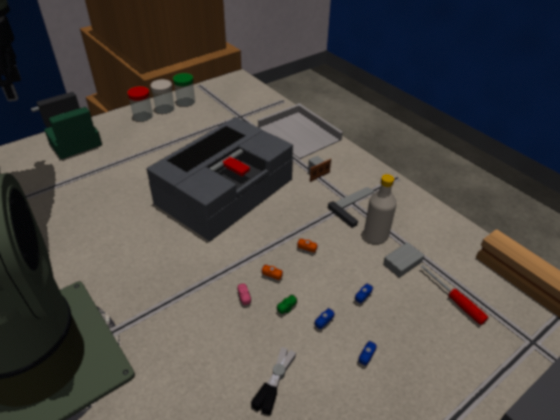

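View pics/wrist0.png

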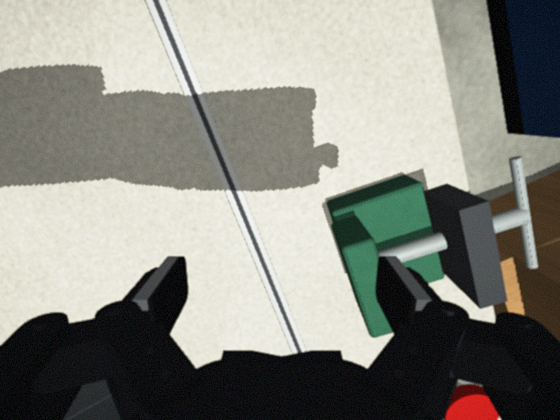

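Candidates for a knob, in scene pixels: blue (167,268), (125,301), (193,306); orange (225,226), (259,257). Look-alikes to leave: green (187,239), pink (201,207). Other red, orange or blue items are the screwdriver grip (172,413), the panel (385,273), the jar lid (465,86), the blue backdrop, and the wood; the paddle is the red bar (337,173) in the lid. Next I'll measure these positions and make a crop.

```bash
cat > h.py <<'E'
import numpy as np, cv2
def cloud(c):
    z=c["range_z"].astype(float); v,u=np.indices(z.shape)
    p=np.stack([(u-c["cx"])/c["fx"]*z,(v-c["cy"])/c["fy"]*z,z],-1)
    w=p@np.asarray(c["orientation"]).T+np.asarray(c["xyz"])
    w[z<=0]=np.nan
    return w
def ray(c,u,v,h):
    d=np.asarray(c["orientation"])@np.array([(u-c["cx"])/c["fx"],(v-c["cy"])/c["fy"],1.])
    o=np.asarray(c["xyz"]); return o+d*(h-o[2])/d[2]
R={"blue":((105,120,40),(128,255,255)),"orange":((4,150,90),(16,255,255)),"green":((45,100,40),(75,255,255)),"pink":((150,80,80),(176,255,255)),"red":((0,150,80),(3,255,255))}
def mask(c,col):
    hsv=cv2.cvtColor(np.ascontiguousarray(c["pixels"]),cv2.COLOR_RGB2HSV)
    return cv2.inRange(hsv,*map(np.array,R[col]))
def blobs(c,col,amin=25,amax=3000):
    n,l,s,ce=cv2.connectedComponentsWithStats(mask(c,col)); w=cloud(c); out=[]
    for i in range(1,n):
        if amin<s[i,4]<amax:
            p=w[l==i]; p=p[~np.isnan(p[:,0])]
            if len(p)<10: continue
            out.append((ce[i],s[i,4],p))
    return out
def knobs(c,col,zmin=-5,zmax=60):
    out=[]
    for ce,a,p in blobs(c,col):
        m=np.median(p,0)
        if not(zmin<m[2]<zmax and 150<np.hypot(m[0],m[1])<1000): continue
        zt=np.percentile(p[:,2],95); 
        r=cv2.minAreaRect(p[p[:,2]>zt-16][:,:2].astype(np.float32))
        (x,y),(a1,b1),th=r
        yaw=np.deg2rad(th) if a1>=b1 else np.deg2rad(th+90)
        out.append(dict(px=ce.round(),area=a,xy=np.array([x,y]).round(1),L=round(max(a1,b1),1),W=round(min(a1,b1),1),yaw=round((yaw+np.pi/2)%np.pi-np.pi/2,3),zt=round(zt,1)))
    return out
E
python3 - <<'E'
from h import *
cs={n:dict(np.load(f"cam_{n}.npz")) for n in ["scene","side"]}
for n,c in cs.items():
    for col in ["blue","orange","green","pink"]:
        for k in knobs(c,col): print(n,col,k)
    for ce,a,p in blobs(c,"red"): print(n,"red",ce.round(),a,p.mean(0).round(1),p.min(0).round(),p.max(0).round())
    w=cloud(c); m=(w[...,2]>104)&(w[...,2]<120)
    nn,l,s,ce=cv2.connectedComponentsWithStats(m.astype(np.uint8))
    i=1+np.argmax(s[1:,4]); p=w[l==i]; 
    print(n,"lid",s[i],cv2.minAreaRect(p[:,:2].astype(np.float32)),np.median(p[:,2]))
a=cs["scene"]["pixels"][195:325,100:290,::-1]; b=cs["side"]["pixels"][220:370,220:400,::-1]
a=cv2.resize(a,(570,390),interpolation=3);cv2.imwrite("pics/crop0.png",a)
E
```

```text
scene blue {'px': array([167., 269.]), 'area': np.int32(149), 'xy': array([ 471.2, -247.1]), 'L': 42.7, 'W': 16.8, 'yaw': np.float64(0.153), 'zt': np.float64(29.6)}
scene blue {'px': array([126., 302.]), 'area': np.int32(174), 'xy': array([ 485.1, -349.8]), 'L': 42.7, 'W': 17.1, 'yaw': np.float64(0.333), 'zt': np.float64(29.6)}
scene blue {'px': array([192., 307.]), 'area': np.int32(168), 'xy': array([ 575.4, -249.2]), 'L': 42.8, 'W': 16.7, 'yaw': np.float64(0.166), 'zt': np.float64(29.5)}
scene orange {'px': array([224., 227.]), 'area': np.int32(120), 'xy': array([460.9, -93.6]), 'L': 41.5, 'W': 17.1, 'yaw': np.float64(-1.081), 'zt': np.float64(29.2)}
scene orange {'px': array([258., 258.]), 'area': np.int32(138), 'xy': array([569. , -78.9]), 'L': 40.5, 'W': 17.5, 'yaw': np.float64(-1.042), 'zt': np.float64(29.9)}
scene green {'px': array([405.,  77.]), 'area': np.int32(45), 'xy': array([358.9, 607.1]), 'L': 32.8, 'W': 4.3, 'yaw': np.float64(-1.549), 'zt': np.float64(48.3)}
scene green {'px': array([187., 239.]), 'area': np.int32(147), 'xy': array([ 435.4, -177.2]), 'L': 41.2, 'W': 
[... 1639 characters left out ...]
, 304.]), 'area': np.int32(206), 'xy': array([ 430.2, -180. ]), 'L': 42.4, 'W': 17.7, 'yaw': np.float64(0.097), 'zt': np.float64(29.5)}
side pink {'px': array([244., 293.]), 'area': np.int32(178), 'xy': array([ 377., -108.]), 'L': 43.8, 'W': 17.7, 'yaw': np.float64(1.236), 'zt': np.float64(29.4)}
side red [138.  92.] 180 [517.6 655.5  85.9] [490. 625.  80.] [547. 692.  90.]
side red [236. 164.] 234 [538.  157.9 109.7] [519. 125. 104.] [559. 195. 113.]
side red [469. 305.] 404 [ 714.7 -399.5   23.1] [ 705. -439.   16.] [ 727. -354.   30.]
side lid [ 147  117  147   91 5890] ((529.7830810546875, 203.6421661376953), (303.13104248046875, 204.7963104248047), 13.056093215942383) 113.23907613780801
```

View pics/crop0.png

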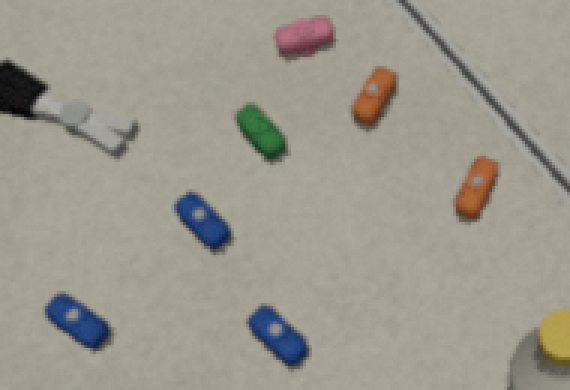

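The crop shows three blue and two orange knobs, all with steel dots, plus the plain green and pink look-alikes. The toolbox centre is about (530,204.6) and the long axis lies at 13°. The paddle predicted from that frame agrees with the red mask. Next I go above the paddle and refine with the wrist camera.

```bash
cat >> h.py <<'E'
TB=np.array([529.8,204.6,0.]); YAW=np.deg2rad(103.0)
def setTB():
    global TB,YAW
    import os
    if os.path.exists("tb.npy"):
        t=np.load("tb.npy"); TB=np.array([t[0],t[1],0]); YAW=t[2]
setTB()
def RB(): c,s=np.cos(YAW),np.sin(YAW); return np.array([[c,-s,0],[s,c,0],[0,0,1.]])
def w(p): return TB+RB()@np.asarray(p,float)
def down(ydir):   # tool pointing down with jaws along ydir (2d angle), nearest sign to start
    y=np.array([np.cos(ydir),np.sin(ydir),0]); z=np.array([0,0,-1.]); return np.stack([np.cross(y,z),y,z],1)
def tilt(phi,R0): # rotate about toolbox y so hand leans towards +x (hinge)
    a=RB()[:,1]*phi; return cv2.Rodrigues(a)[0]@R0
E
python3 - <<'E'
from h import *
from bench import *
a=np.deg2rad(13)
for s in (0,np.pi):
    q=ik(w([-65,0,230]),down(a+s)); print(s,None if q is None else np.round(q,2))
    R0=down(a+s)
    for th in (0,.4,.8,1.2,1.4):
        f=157*np.cos(th)-60*np.sin(th);u=157*np.sin(th)+60*np.cos(th)
        for k in (.3,.5):
            q=ik(w([100-f,0,70+u]),tilt(k*(th+.55),R0)); print(th,k,None if q is None else np.round(q,2))
E
```

```text
0 [-0.39  0.71  0.15  1.56 -0.12  0.88  0.03]
0 0.3 [-0.53  0.87  0.24  1.65 -0.03  0.65 -0.12]
0 0.5 [-0.62  0.9   0.32  1.64  0.03  0.68 -0.21]
0.4 0.3 [-0.69  0.83  0.34  1.56  0.04  0.84 -0.26]
0.4 0.5 [-0.82  0.9   0.45  1.53  0.14  0.91 -0.37]
0.8 0.3 [-0.86  0.85  0.42  1.43  0.09  1.05 -0.37]
0.8 0.5 [-0.99  0.96  0.53  1.35  0.21  1.18 -0.49]
1.2 0.3 [-0.99  0.93  0.46  1.24  0.11  1.26 -0.48]
1.2 0.5 [-1.1   1.09  0.56  1.11  0.26  1.47 -0.56]
1.4 0.3 [-1.04  0.99  0.48  1.14  0.12  1.36 -0.52]
1.4 0.5 [-1.13  1.18  0.57  0.96  0.29  1.62 -0.57]
3.141592653589793 [ 0.05  0.79 -0.75  1.54  0.59  1.05  2.52]
0 0.3 [-0.11  0.91 -0.6   1.64  0.81  0.92  2.27]
0 0.5 [-0.19  0.92 -0.54  1.63  0.86  0.99  2.2 ]
0.4 0.3 [-0.24  0.85 -0.59  1.55  0.78  1.13  2.23]
0.4 0.5 [-0.35  0.89 -0.54  1.51  0.86  1.28  2.14]
0.8 0.3 [-0.4   0.86 -0.58  1.41  0.77  1.35  2.18]
0.8 0.5 [-0.52  0.95 -0.56  1.33  0.9   1.59  2.09]
1.2 0.3 [-0.57  0.92 -0.57  1.23  0.8   1.57  2.13]
1.2 0.5 [-0.82  1.03 -0.21  1.1   0.77  1.72  2.21]
1.4 0.3 [-0.65  0.98 -0.56  1.12  0.82  1.67  2.12]
1.4 0.5 [-1.05  1.14  0.32  0.96  0.47  1.68  2.44]
```

```bash
python3 - <<'E'
from h import *
from bench import *
reach(w([-95,0,260]),down(np.deg2rad(13)))
c=read_camera("wrist"); np.savez("w1.npz",**c); cv2.imwrite("pics/w1.png",c["pixels"][:,:,::-1])
print(get_tcp_pos().round(1) if hasattr(get_tcp_pos(),'round') else get_tcp_pos(),get_clock())
for ce,a,p in blobs(c,"red",100,30000):
    print(ce,a,p.mean(0).round(1)); t=p[p[:,2]>np.percentile(p[:,2],60)-4]; print(cv2.minAreaRect(t[:,:2].astype(np.float32)),np.median(t[:,2]))
    print("pred",w([-45,0,109]))
E
```

```text
[551.  113.  259.9] 2.2167
[281.55413751 135.98517909] 2429 [539.9 162.7 109.9]
((540.4517822265625, 161.12957763671875), (29.54827117919922, 63.13645553588867), 12.579337120056152) 110.05102344252026
pred [539.92279745 160.75334708 109.        ]
```

View pics/w1.png

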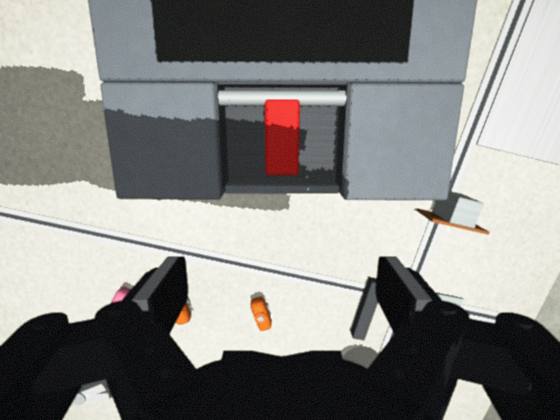

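The wrist view shows the red paddle at (282,136) inside its recess. It measures (540.4,161.1,110) against a predicted (539.9,160.8,109), so they agree. Next: grip and pull.

```bash
python3 - <<'E'
from h import *
from bench import *
R0=down(np.deg2rad(13))
gripper_to(55)
move_l(w([-66,0,150]),R0)
print(move_l(w([-66,0,99]),R0,rate=60,stop_force=8), get_tcp_pos(), get_ft_force())
gripper_to(15); print(get_width(),get_ft_force())
c=read_camera("scene"); cv2.imwrite("pics/s2.png",cv2.resize(c["pixels"][90:250,250:450,::-1],(800,640))[:600])
# pull along paddle arc; grasp pt -> tcp offset 
P=w([100-112,0,102]); t0=get_tcp_pos(); 
for a in (.15,.3,.45,.55):
    Rr=cv2.Rodrigues(RB()[:,1]*a)[0]
    move_l(P+Rr@(t0-P),Rr@R0 if 0 else tilt(.5*a,R0),rate=40)
    print(a,get_tcp_pos().round(1),get_ft_force().round(1),get_width(),get_clock())
np.save("t0.npy",t0)
E
```

```text
False [544.81846521 140.31809828  99.29946629] [-0.630656    0.23692884  0.28634492]
29.217823438594607 [-0.7963395  -1.16239006  5.01116846]
0.15 [544.6 141.  107.1] [ 1.7  2.7 -6.6] 28.861095222202394 5.2833
0.3 [544.4 142.1 115.1] [ 1.7  2.2 -7.8] 28.763415761638004 5.6333
0.45 [543.9 144.2 123. ] [ 2.3 -0.2 -4.9] 28.845609399666582 5.9833
0.55 [543.4 145.8 128. ] [ 1.4 -4.4 -3.6] 28.615936758337504 6.2667
```

```bash
python3 - <<'E'
from h import *
from bench import *
R0=down(np.deg2rad(13)); H=w([100,0,70]); Rn=tilt(.275,R0); c0=get_tcp_pos()-5*Rn[:,2]
for th in np.arange(.1,.61,.1):
    Rr=cv2.Rodrigues(RB()[:,1]*th)[0]; Rt=tilt(.275+.5*th,R0)
    move_l(H+Rr@(c0-H)+5*Rt[:,2],Rt,rate=90)
    print(round(th,2),get_tcp_pos().round(1),get_ft_force().round(1),round(get_width(),1),get_clock())
np.save("c0.npy",c0)
c=read_camera("scene"); cv2.imwrite("pics/s3.png",c["pixels"][:,:,::-1])
E
```

```text
0.1 [542.  152.5 143.9] [-0.4  0.3  3.2] 28.8 6.6
0.2 [540.1 160.7 158.7] [-0.1 -0.   3.5] 28.8 6.9417
0.3 [537.8 170.3 172.4] [-0.8  2.3  1.9] 29.2 7.2833
0.4 [535.3 181.1 185.2] [-0.3  1.6  1.1] 28.5 7.625
0.5 [532.6 192.8 197. ] [0.4 1.4 3.1] 28.9 7.9667
0.6 [529.7 205.6 207.6] [ 1.6 -1.   4.4] 28.7 8.3083
```

View pics/s3.png

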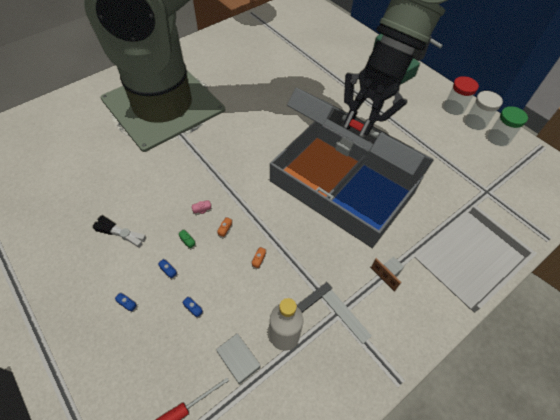

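The lid is up at about (355,125). The orange floor is at (318,167) (near side, own +y) and the blue at (370,195) (own −y). Continuing to upright.

```bash
python3 - <<'E'
from h import *
from bench import *
R0=down(np.deg2rad(13)); H=w([100,0,70]); c0=np.load("c0.npy")
for th in np.arange(.7,1.55,.1):
    Rr=cv2.Rodrigues(RB()[:,1]*th)[0]; Rt=tilt(.275+.4*th+.06,R0)
    move_l(H+Rr@(c0-H)+5*Rt[:,2],Rt,rate=90)
    print(round(th,2),get_tcp_pos().round(1),get_ft_force().round(1),round(get_width(),1),get_clock())
c=read_camera("scene"); cv2.imwrite("pics/s4.png",c["pixels"][:,:,::-1])
c=read_camera("side"); cv2.imwrite("pics/s4b.png",c["pixels"][:,:,::-1])
E
```

```text
0.7 [526.5 219.8 216.6] [ 2.1 -1.9  4.1] 28.2 8.7
0.8 [523.1 234.8 224.1] [ 2.3 -2.1  5.2] 28.6 9.0417
0.9 [519.3 250.5 230. ] [ 0.6 -1.4  6.2] 28.7 9.3833
1.0 [515.8 266.7 234.3] [0.8 0.4 8.3] 28.7 9.725
1.1 [512.  283.3 236.7] [2.3 0.5 6.3] 28.8 10.0667
1.2 [508.1 299.9 237.5] [1.6 1.8 4.8] 28.5 10.4083
1.3 [504.3 316.4 236.7] [2.9 2.6 4.7] 28.6 10.75
1.4 [500.4 332.9 234. ] [1.4 3.5 4.7] 28.5 11.0917
1.5 [496.7 348.8 229.8] [1.7 4.4 4.4] 28.8 11.4333
```

View pics/s4.png

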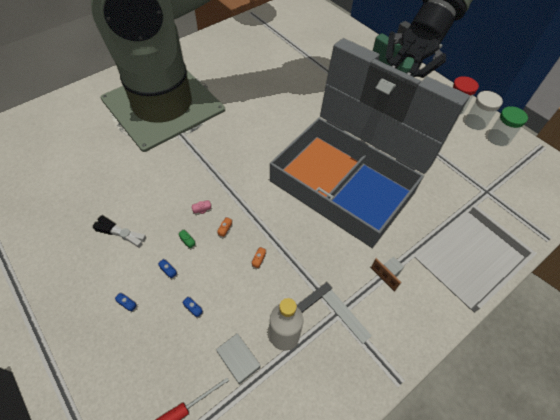

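View pics/s4b.png

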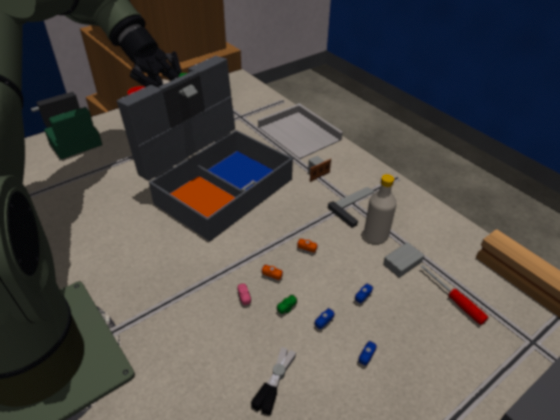

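The lid stands about upright in both views; scene (390,110) shows its inside face. Releasing, backing off behind the lid, then going over it.

```bash
python3 - <<'E'
from h import *
from bench import *
gripper_to(58); 
R=get_ee_rot(); p=get_tcp_pos(); print(get_ft_force().round(1))
move_l(p-100*R[:,2],R,rate=150); 
p=get_tcp_pos(); print(p,get_ft_force().round(1))
for z in (400,380,360):
    try: move_l([p[0],p[1]-20,z],tilt(.4,down(np.deg2rad(13))),rate=250); break
    except Exception as e: print(z,repr(e))
print(get_tcp_pos(),get_clock())
for q in ([535,140,390],[535,140,370]):
    try: move_l(q,down(np.deg2rad(13)),rate=250); break
    except Exception as e: print(q,repr(e))
print(get_tcp_pos(),get_clock())
for n in ("scene","side"):
    c=read_camera(n); np.savez("cam_%s.npz"%n,**c); cv2.imwrite(f"pics/{n}5.png",c["pixels"][:,:,::-1])
    for col in ["blue","orange"]:
        for k in knobs(c,col): print(n,col,k)
    W=cloud(c); m=np.isfinite(W[...,0])
    L=(W-TB)@RB()
    s=m&(L[...,2]>120)&(L[...,2]<290)&(L[...,0]>60)&(L[...,0]<180)&(np.abs(L[...,1])<145)&(np.abs(L[...,1])>70)
    P=L[s]; 
    if len(P)>50: f=np.polyfit(P[:,2],P[:,0],1); print("lid face x vs z",f, "angle",np.pi/2+np.arctan(f[0]))
E
```

```text
[ 0.1 -0.2 -0.6]Traceback (most recent call last):
  File "<stdin>", line 5, in <module>
bench.Unreachable: the arm cannot follow that straight line within its joint ranges
```

```bash
python3 - <<'E'
from h import *
from bench import *
R=get_ee_rot(); p=get_tcp_pos(); R0=down(np.deg2rad(13))
print(p,get_qpos().round(2))
done=False
for d,dz,t in ((70,30,.7),(70,30,.5),(70,60,.4),(50,50,.6),(50,30,.5),(60,80,.3)):
    try: move_l(p+RB()@np.array([d,0,dz]),tilt(t,R0),rate=120); print(d,dz,t); done=True; break
    except Exception as e: print(d,dz,t,'x')
print(get_tcp_pos(),get_ft_force().round(1),get_qpos().round(2))
E
```

```text
[496.62105452 348.17937102 229.90605364] [-1.17  1.22  0.73  0.93  0.13  1.61 -0.49]
70 30 0.7
[480.84380054 415.91022993 259.43855713] [ 0.1  0.  -0.2] [-1.14  1.15  0.66  0.73  0.01  1.73 -0.49]
```

```bash
cat > look.py <<'E'
from h import *
from bench import *
import sys
def lookall(tag,save=True):
    for n in ("scene","side"):
        c=read_camera(n); np.savez("cam_%s.npz"%n,**c); cv2.imwrite(f"pics/{n}{tag}.png",c["pixels"][:,:,::-1])
        for col in ["blue","orange"]:
            for k in knobs(c,col): print(n,col,k["px"],k["xy"],k["L"],k["W"],k["yaw"],k["zt"])
        W=cloud(c); m=np.isfinite(W[...,0]); L=(W-TB)@RB()
        s=m&(L[...,2]>120)&(L[...,2]<290)&(L[...,0]>40)&(L[...,0]<180)&(np.abs(L[...,1])<145)&(np.abs(L[...,1])>70)
        P=L[s]
        if len(P)>50: f=np.polyfit(P[:,2],P[:,0],1); print("lid face",f, "angle",np.pi/2+np.arctan(f[0]))
E
python3 - <<'E'
from look import *
p=get_tcp_pos(); R0=down(np.deg2rad(13))
def tr(opts,rate=250):
    for q,t in opts:
        try: move_l(q,tilt(t,R0),rate=rate); print(q,t,get_clock()); return True
        except Exception as e: print(q,t,'x')
if tr([([p[0],p[1],370],.3),([p[0],p[1],360],.5),([p[0],p[1],340],.4),([p[0],p[1]-20,350],.2)]):
    tr([([535,140,370],0),([535,140,340],0)])
print(get_tcp_pos(),get_ft_force().round(1))
lookall("5")
E
```

```text
[np.float64(480.84380054494335), np.float64(415.9102299288501), 370] 0.3 13.3
[535, 140, 370] 0 14.675
[534.71581361 141.39349532 369.52354286] [-0.5 -0.7 -0.4]
scene blue [371. 197.] [600.2 220.3] 190.2 130.0 -1.329 11.3
scene blue [167. 269.] [ 472.2 -247. ] 40.3 16.9 0.148 29.4
scene blue [126. 302.] [ 485.2 -349.9] 41.8 16.9 0.328 29.9
scene blue [192. 307.] [ 575.8 -249.2] 42.6 17.3 0.178 30.1
scene orange [321. 166.] [456.  186.5] 185.2 128.7 -1.343 11.3
scene orange [224. 227.] [461.  -93.7] 40.4 16.9 -1.058 29.4
scene orange [258. 258.] [568.9 -78.5] 40.5 17.5 -1.057 29.8
lid face [ 0.14760163 84.56410089] angle 1.717339858278282
side blue [240. 169.] [598.  220.9] 206.0 154.3 -1.485 11.4
side blue [363. 293.] [ 571.7 -252. ] 42.3 17.0 0.173 28.7
side blue [324. 319.] [ 466.9 -250.2] 41.8 17.4 0.203 28.8
side blue [367. 353.] [ 479.9 -353.1] 42.8 17.6 0.34 28.9
side orange [197. 192.] [451.2 210.3] 146.3 143.4 -1.353 11.2
side orange [307. 244.] [564.4 -81.2] 42.4 16.7 -1.048 28.9
side orange [272. 271.] [456.3 -96.1] 43.7 16.4 -1.067 28.5
lid face [ 0.15421311 81.83868304] angle 1.7238041093252547
```

View pics/scene5.png

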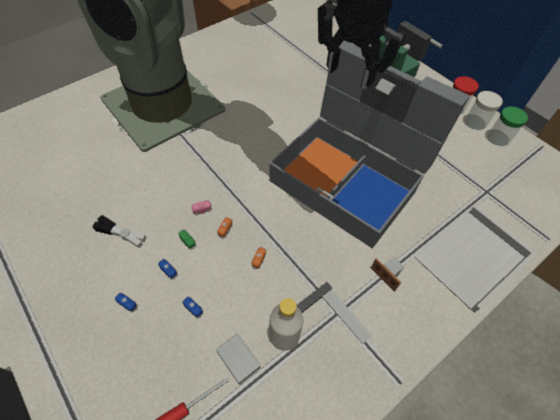

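The lid holds at about 1.7 rad, the liners are where expected ((600,220) blue, (457,188) orange), and the knobs are unmoved. Now the pick-and-place routine, starting with one knob.

```bash
cat > pp.py <<'E'
from look import *
A=np.deg2rad(13.0)
LY={"blue":-73.5,"orange":73.5}
def inbox(xy):
    l=RB().T@(np.array([*xy,0])-TB); return abs(l[0])<110 and abs(l[1])<160
def find(col):
    res={}
    for n in ("scene","side"):
        c=read_camera(n); res[n]=[k for k in knobs(c,col) if not inbox(k["xy"]) and k["area"]<500 and k["L"]>25]
    out=[]
    for k in res["scene"]:
        m=[j for j in res["side"] if np.hypot(*(j["xy"]-k["xy"]))<20]
        xy=(k["xy"]+m[0]["xy"])/2 if m else k["xy"]-[2,1.3]
        out.append((xy,k["yaw"],k["zt"],len(m)))
    for j in res["side"]:
        if all(np.hypot(*(j["xy"]-k["xy"]))>=20 for k in res["scene"]): out.append((j["xy"]+[2,1.3],j["yaw"],j["zt"],-1))
    return out
def best(p,ang):
    q0=get_qpos(); o=[]
    for s in (0,np.pi):
        q=ik(p,down(ang+s))
        if q is not None: o.append((abs(q[6])+.3*np.abs(q-q0).max(),ang+s))
    return min(o)[1]
def go(p,R,rate=300):
    try: move_l(p,R,rate=rate)
    except Unreachable: print("line x, reach",np.round(p)); reach(p,R)
def pick(col,k,zt=20):
    xy,yaw=k[0],k[1]; a=best([*xy,150],yaw+np.pi/2)
    gripper_to(52)
    go([*xy,150],down(a))
    c=read_camera("wrist"); cv2.imwrite("pics/wlast.png",c["pixels"][:,:,::-1])
    ks=[j for j in knobs(c,col) if np.hypot(*(j["xy"]-xy))<40]
    print("wrist",[(j["px"],j["xy"],j["L"],j["W"],j["yaw"],j["zt"]) for j in ks],"from",xy.round(1),yaw)
    if len(ks)==1 and 30<ks[0]["L"]<55 and 12<ks[0]["W"]<27:
        xy=ks[0]["xy"]; a=a+((ks[0]["yaw"]-yaw+np.pi/2)%np.pi-np.pi/2)
    move_l([*xy,60],down(a),rate=200)
    hit=move_l([*xy,zt],down(a),rate=70,stop_force=10)
    gripper_to(5); w0=get_width()
    move_l([*xy,150],down(a),rate=200); w1=get_width()
    print("grip",hit,round(w0,1),round(w1,1),get_clock()); return w1>12
def place(col,x,zt=42):
    p=w([x,LY[col],0]); R=down(A)
    go([p[0],p[1]-0,150],R,250)
    print("width",round(get_width(),1))
    if get_width()<12: return False
    move_l([p[0],p[1],zt],R,rate=150); gripper_to(42)
    move_l([p[0],p[1],150],R,rate=250); print("placed",get_clock()); return True
E
python3 - <<'E'
from pp import *
go([545,20,300],down(A))
ks=find("orange"); print(ks)
ok=pick("orange",min(ks,key=lambda k:-k[0][0]))
E
```

```text
[(array([458.55, -94.85]), np.float64(-1.078), np.float64(29.6), 1), (array([567.  , -80.15]), np.float64(-1.09), np.float64(29.5), 1)]
wrist [(array([281., 195.]), array([566.5, -76.6]), 43.7, 18.6, np.float64(-1.051), np.float64(28.4))] from [567.  -80.2] -1.09
grip False 18.7 18.9 19.05
```

View pics/wlast.png

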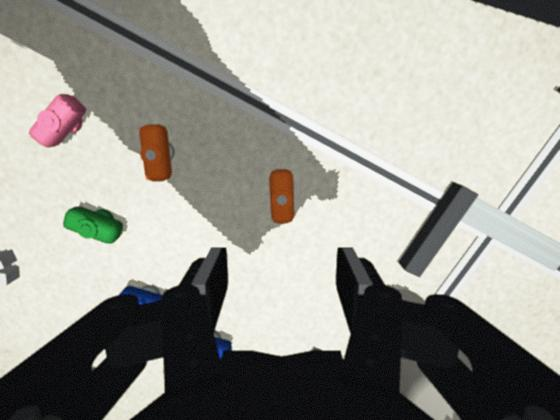

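The wrist view shows the orange knob at (281,195) aligned with the jaws, and it's gripped at 18.9 mm. Placing it.

```bash
python3 - <<'E'
from pp import *
place("orange",-35)
go([545,20,280],down(A))
lookall("6")
E
```

```text
width 18.7
placed 22.0083
scene blue [371. 197.] [600.8 220.6] 187.6 130.8 -1.345 11.2
scene blue [181. 274.] [ 500.8 -230.4] 42.9 15.5 0.153 29.8
scene blue [126. 302.] [ 485.  -349.7] 42.3 17.1 0.341 29.5
scene blue [192. 307.] [ 575.6 -249.2] 42.6 17.0 0.181 30.0
scene orange [322. 168.] [523.2  93. ] 207.9 34.6 -0.823 32.8
scene orange [224. 227.] [461.7 -93.8] 39.7 16.8 -1.157 29.6
lid face [ 0.16021457 82.39915484] angle 1.729660793537667
side blue [240. 169.] [602.4 222.2] 192.5 150.3 -1.32 11.0
side blue [363. 293.] [ 571.4 -252.3] 41.1 17.0 0.165 28.6
side blue [329. 305.] [ 496.2 -232.8] 41.2 17.8 0.138 28.2
side blue [367. 353.] [ 480. -353.] 41.1 17.5 0.307 29.0
side orange [202. 196.] [434.9 144.9] 121.2 82.4 -1.356 34.4
side orange [272. 271.] [455.6 -96. ] 44.8 18.5 -1.107 28.6
lid face [ 0.15132479 82.27943038] angle 1.7209816634610688
```

View pics/scene6.png

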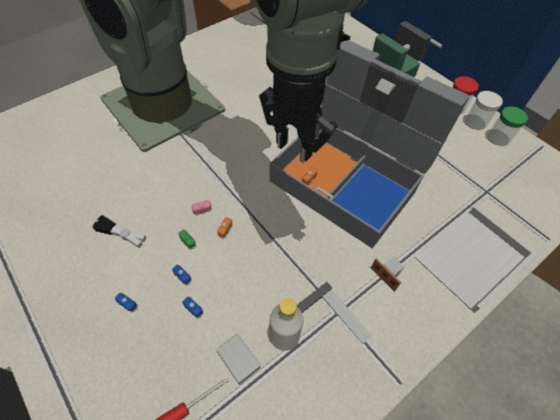

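The orange knob is in at (310,176). One blue knob has been knocked from (167,269) to (181,274); each pick re-measures, so that's handled. Next: the second orange and one blue.

```bash
python3 - <<'E'
from pp import *
ks=find("orange"); print(ks)
if pick("orange",ks[0]):
    if place("orange",35):
        go([545,20,200],down(A))
        ks=find("blue"); print(ks)
        k=max(ks,key=lambda k:k[0][0])
        if pick("blue",k): place("blue",-60); go([545,20,280],down(A)); lookall("7")
E
```

```text
[(array([458.35, -95.1 ]), np.float64(-1.088), np.float64(29.8), 1)]
wrist [(array([281., 195.]), array([457.8, -91.9]), 44.0, 18.6, np.float64(-1.081), np.float64(28.4))] from [458.4 -95.1] -1.088
grip False 18.9 18.7 26.6583
width 18.6
placed 29.8667
[(array([ 498.5 , -232.05]), np.float64(0.148), np.float64(29.5), 1), (array([ 482.7 , -351.35]), np.float64(0.33), np.float64(29.2), 1), (array([ 573.15, -250.85]), np.float64(0.162), np.float64(29.1), 1)]
wrist [(array([280., 197.]), array([ 575.1, -248.6]), 44.1, 18.5, np.float64(0.196), np.float64(28.4))] from [ 573.2 -250.8] 0.162
grip False 18.9 18.9 35.4917
width 18.2
placed 39.0917
scene blue [371. 196.] [600.  220.5] 188.7 130.0 -1.33 12.0
scene blue [181. 274.] [ 500.4 -230.4] 42.6 15.8 0.151 29.9
scene blue [126. 302.] [ 485.9 -349.6] 42.5 17.2 0.347 29.7
scene orange [322. 168.] [490.8 111.7] 269.2 91.8 -0.96 34.5
lid face [ 0.15914238 82.60287733] angle 1.728615267203832
side blue [240. 169.] [558.9 184.8] 160.8 64.9 -0.685 30.7
side blue [329. 305.] [ 496.7 -232.9] 42.1 16.9 0.161 29.0
side blue [367. 353.] [ 479.4 -353. ] 42.5 17.4 0.342 29.4
side orange [203. 195.] [431.7 160.4] 152.2 83.2 -1.361 36.0
lid face [ 0.15199819 82.15811368] angle 1.7216399189479532
```

View pics/scene7.png

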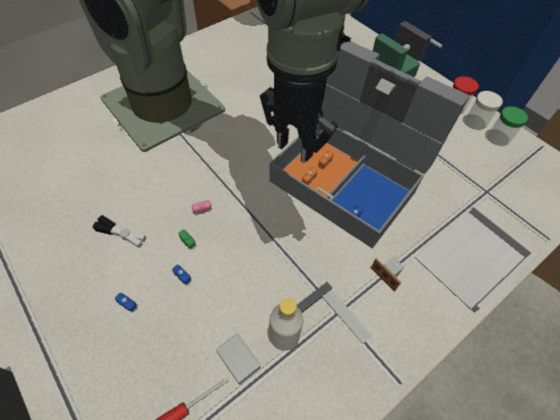

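Both orange knobs are in at (310,176) and (325,159), and one blue at (359,209). Two blue knobs remain at (181,274) and (126,302).

```bash
python3 - <<'E'
from pp import *
for x in (0,55):
    ks=find("blue"); print(ks)
    k=max(ks,key=lambda k:k[0][1])
    if not pick("blue",k): break
    if not place("blue",x): break
    go([545,20,200],down(A))
go([545,20,280],down(A)); lookall("8"); print(find("blue"),find("orange"))
E
```

```text
[(array([ 498.8 , -231.85]), np.float64(0.158), np.float64(29.5), 1), (array([ 482.9, -351.4]), np.float64(0.328), np.float64(29.6), 1)]
wrist [(array([280., 198.]), array([ 500.5, -229.6]), 43.4, 18.1, np.float64(0.141), np.float64(28.3))] from [ 498.8 -231.8] 0.158
grip False 18.7 18.6 44.7417
width 18.6
placed 48.5417
[(array([ 483.  , -351.15]), np.float64(0.343), np.float64(29.2), 1)]
wrist [(array([281., 199.]), array([ 484.4, -350.2]), 43.7, 17.8, np.float64(0.337), np.float64(28.5))] from [ 483.  -351.2] 0.343
grip False 18.5 18.7 53.9417
width 18.7
placed 58.425
scene blue [371. 196.] [617.  214.4] 169.1 104.2 -1.359 34.5
scene orange [322. 168.] [491.4 110.9] 270.1 90.8 -0.966 34.7
lid face [ 0.15980546 82.48252618] angle 1.7292618990281148
side blue [239. 169.] [572.6 203.6] 170.1 84.6 -1.324 35.0
side orange [203. 195.] [431.9 158.9] 152.5 84.9 -1.342 35.5
lid face [ 0.15188049 82.16756478] angle 1.7215248754095618
[] []
```

View pics/scene8.png

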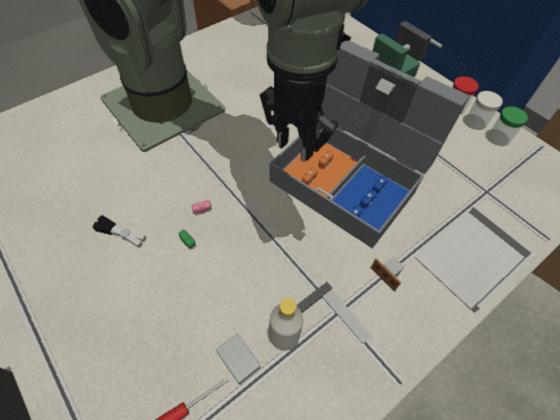

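View pics/side8.png

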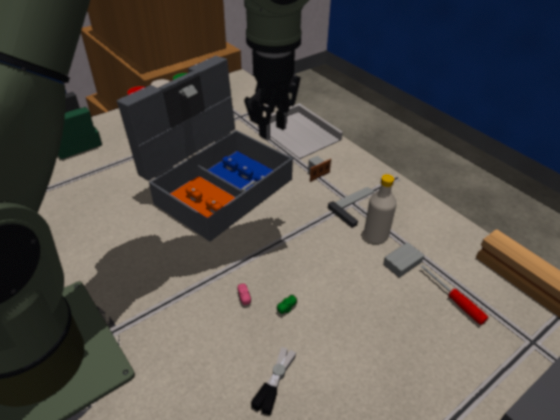

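Both views show all five knobs in their own compartments: orange at (310,176) and (325,159), blue at (359,209), (367,199) and (376,186). Nothing else has moved and no knob is left on the bench. Now behind the lid to close it, checking IK first.

```bash
cat > cl.py <<'E'
from pp import *
R0=down(A)
def pose(th,f=185.,n=42.,y=100.,phi=None):
    if phi is None: phi=min(.6,max(0,th*.6))
    fw=f*np.cos(th)-n*np.sin(th); up=f*np.sin(th)+n*np.cos(th)
    R=tilt(phi,R0); return w([100-fw,y,70+up])-14*R[:,2],R
E
python3 - <<'E'
from cl import *
gripper_to(0)
for th in np.arange(1.75,-.01,-.25):
    q=ik(*pose(th)); print(round(th,2),None if q is None else q.round(2))
p,R=pose(1.75,n=100); print(p,ik(p,R))
go([535,140,375],R0)
for q,t in (((390,400,375),.3),((390,400,375),0),((390,400,350),.3)):
    try: move_l(q,tilt(t,R0),rate=250); print(q,t); break
    except Unreachable: print(q,'x')
c=read_camera("wrist"); cv2.imwrite("pics/w9.png",c["pixels"][:,:,::-1])
c=read_camera("side"); cv2.imwrite("pics/side9.png",c["pixels"][:,:,::-1]); print(get_clock(),get_ft_force().round(1))
E
```

```text
1.75 [-1.38  1.01  0.92  1.33 -0.2   1.35 -0.35]
1.5 [-1.36  0.95  0.93  1.44 -0.17  1.27 -0.3 ]
1.25 [-1.32  0.91  0.95  1.55 -0.14  1.17 -0.25]
1.0 [-1.28  0.9   0.95  1.66 -0.13  1.04 -0.19]
0.75 [-1.14  0.82  0.87  1.79 -0.2   0.86 -0.07]
0.5 [-0.96  0.77  0.75  1.9  -0.31  0.69  0.11]
0.25 [-0.73  0.76  0.57  1.98 -0.45  0.55  0.33]
0.0 [-0.47  0.79  0.34  2.03 -0.61  0.43  0.57]
[378.53690553 415.2512961  245.76749322] [-1.39111379  1.06998988  0.90284216  1.16004028 -0.23779712  1.48010991
 -0.42461945]
(390, 400, 375) 0.3
62.7417 [ 0.4 -0.8  0. ]
```

View pics/w9.png

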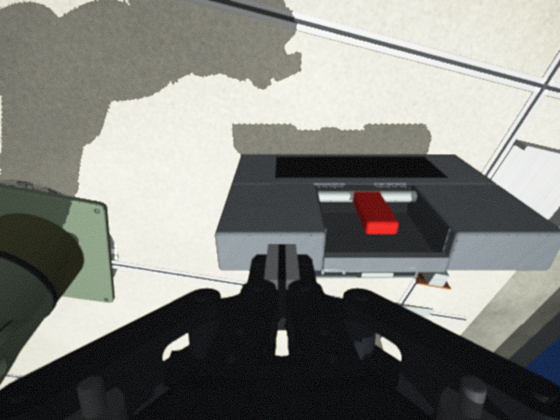

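View pics/side9.png

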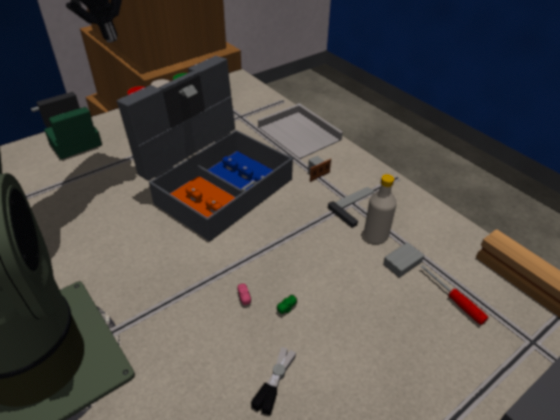

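The wrist view shows the lid's outer side, with the paddle at (375,213) and no knob hidden behind the box. The side view shows all knobs in place. Closing now.

```bash
python3 - <<'E'
from cl import *
p,R=pose(1.75,n=105)
move_l(p,R,rate=150); print(get_ft_force().round(1))
for th in list(np.arange(1.75,.29,-.15)):
    p,R=pose(th)
    h=move_l(p,R,rate=110,stop_force=25)
    print(round(th,2),h,get_tcp_pos().round(1),get_ft_force().round(1),get_clock())
    if h: break
c=read_camera("scene"); cv2.imwrite("pics/s10.png",c["pixels"][:,:,::-1])
E
```

```text
[ 0.3 -0.4  0. ]
1.75 False [391.2 360.3 256.1] [-0.9  0.4  0.4] 64.5
1.6 False [397.3 334.  265.2] [-0.6 -0.5 -0.2] 64.9083
1.45 False [403.6 306.7 270.1] [0.3 0.3 0.5] 65.3167
1.3 False [410.  279.1 271. ] [-0.4  0.5  0.2] 65.725
1.15 False [416.4 251.6 267.5] [0.1 0.5 0.2] 66.1333
1.0 False [422.6 224.9 260. ] [-0.2  0.   0.7] 66.5417
0.85 False [428.7 198.8 249.1] [ 0.   0.5 -0.5] 66.9583
0.7 False [434.3 174.5 234.1] [-0.1  1.3  0.3] 67.375
0.55 False [439.4 152.6 215.9] [-0.1  0.3 -0.2] 67.7917
0.4 False [443.8 133.5 194.5] [-0.5 -0.4  0.1] 68.2083
```

View pics/s10.png

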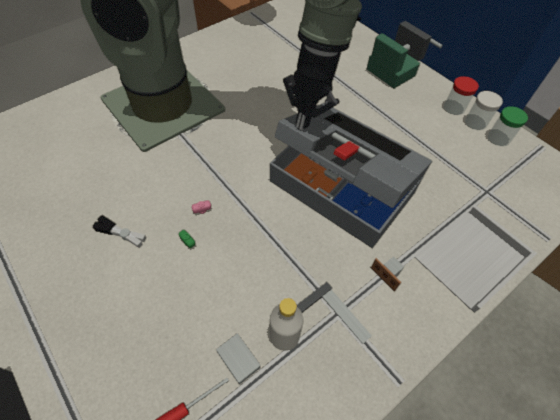

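The lid follows down to about 0.4 rad. Now pressing it shut.

```bash
python3 - <<'E'
from cl import *
for th in (.25,.12,.06):
    p,R=pose(th,phi=0 if th<.2 else None); print(th,move_l(p,R,rate=60,stop_force=20),get_tcp_pos().round(1),get_ft_force().round(1))
p,R=pose(0,phi=0)
for dz in np.arange(8,-9,-1.):
    h=move_l(p+[0,0,dz],R,rate=20,stop_force=None if dz>-2 else 30)
    f=get_ft_force(); print(dz,h,get_tcp_pos()[2].round(1),f.round(1))
    if h or f[2]>35: break
wait(.3); print(get_ft_force().round(1))
move_l(get_tcp_pos()+[0,0,60],R,rate=100); 
c=read_camera("scene"); cv2.imwrite("pics/s11.png",c["pixels"][:,:,::-1])
for n in ("scene","side"):
    c=read_camera(n); W=cloud(c); L=(W-TB)@RB(); s=(L[...,2]>95)&(L[...,2]<140)&(abs(L[...,0])<95)&(abs(L[...,1]+100)<40)
    P=L[s]; print(n,np.polyfit(P[:,0],P[:,2],1),len(P))
    for ce,a,q in blobs(c,"red"):
        if 90<q[:,2].mean()<150: l=(q-TB)@RB(); t=l[l[:,2]>105]; print("paddle",np.polyfit(t[:,0],t[:,2],1),t[:,2].min(),t[:,2].max())
print(get_clock())
E
```

```text
0.25 False [447.4 117.6 170.5] [ 0.6 -0.1 -0.2]
0.12 False [450.1 105.8 148. ] [ 0.3 -0.1  0.4]
0.06 True [450.4 104.2 141.7] [ 0.1 -0.  -0. ]
8.0 False 134.0 [-0.1 -0.2  0.1]
7.0 False 133.0 [-0.1 -1.3  0.5]
6.0 False 132.0 [ 0.5 -0.2  0.6]
5.0 False 130.9 [-0.5  0.7  0.1]
4.0 False 129.9 [ 0.2 -0.2  0.4]
3.0 False 128.9 [ 0.  -0.   0.5]
2.0 False 127.9 [ 0.5 -0.1  0.8]
1.0 False 127.0 [ 0.4 -0.2  0.9]
0.0 False 126.4 [-1.9 -0.2 14.4]
-1.0 False 126.2 [-6.9 -0.8 38.9]
[-6.9 -1.7 38.9]
scene [4.57006740e-03 1.14527332e+02] 2593
paddle [2.34687029e-02 1.11901553e+02] 105.20469196497118 114.2897886070308
side [2.42640728e-03 1.13487440e+02] 1071
paddle [-8.04195644e-02  1.06455304e+02] 105.01761146247577 187.19439981053222
73.7583
```

View pics/s11.png

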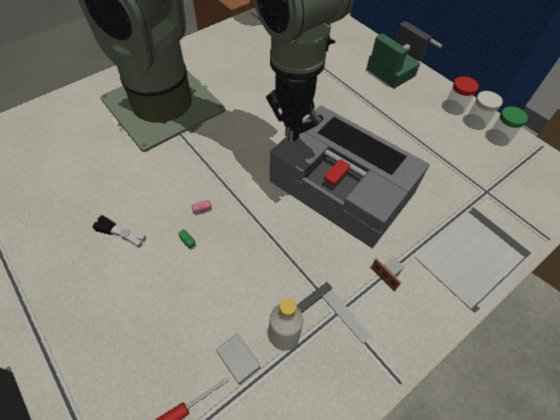

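The lid is down: its top-face slope is under 0.005 rad at the original height, and there was a firm 39 N stop. I'll check the paddle from close up with the wrist camera.

```bash
python3 - <<'E'
from cl import *
go(w([-95,0,260]),R0)
gripper_to(85)
c=read_camera("wrist"); cv2.imwrite("pics/w12.png",c["pixels"][:,:,::-1])
old=dict(np.load("w1.npz"))
for n,c in (("start",old),("now",c)):
    L=(cloud(c)-TB)@RB()
    s=(abs(L[...,2]-112)<6)&(L[...,0]>-95)&(L[...,0]<-10)&(abs(L[...,1])>70)&(abs(L[...,1])<140); print(n,"lid",np.polyfit(L[s][:,0],L[s][:,2],1).round(4))
    for ce,a,q in blobs(c,"red",100,30000):
        l=(q-TB)@RB(); s=(abs(l[:,0]+45)<26)&(abs(l[:,1])<11); print(n,"paddle",np.polyfit(l[s][:,0],l[s][:,2],1).round(4),s.sum(),l[s][:,2].min(),l[s][:,2].max())
lookall("12"); print(get_clock())
E
```

```text
start lid [1.000000e-04 1.131858e+02]
start paddle [1.1000e-03 1.1019e+02] 1475 108.06389221511495 112.41735001563967
now lid [1.000000e-04 1.131769e+02]
now paddle [3.000000e-03 1.102826e+02] 1500 107.6772659119249 112.49857633325428
75.3167
```

View pics/w12.png

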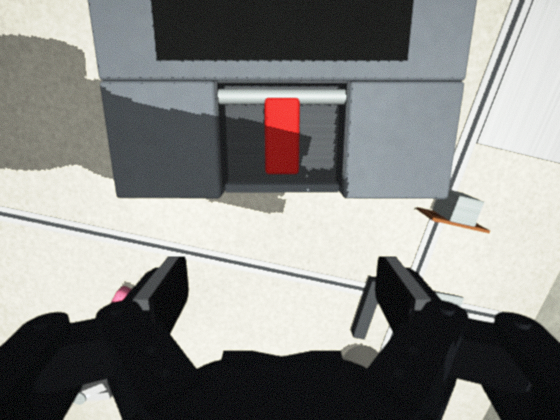

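The wrist view matches the start: paddle flush at (282,136), lid tilt 0.0001 rad, paddle tilt 0.003 rad. No coloured knob is left on the bench and the arm is clear, so I'm handing in.

```bash
python3 - <<'E'
from bench import *
print(get_ft_force().round(1),get_clock()); hand_in()
E
```

```text
[-0.2  0.3  0.1] 75.3167
the job is handed in; nothing more can be done
```

The job is done and handed in at about 75 s; `hand_in()` gives no verdict. I tripped the latch with the paddle and raised the lid with it to about 1.7 rad. Then I put the two orange and three blue knobs, all that this run had, into their own compartments. One blue knob was knocked aside during the run, so I re-measured it before picking it. Last, I pushed the lid over and pressed it shut.

**Last checks:**
- **Knobs:** both views before closing showed all five in the right compartments, with none left on the bench. The green and pink look-alikes were left alone, and the other bench items looked in place.
- **Lid and paddle:** the lid's tilt is 0.0001 rad, the same as at the start, and the paddle's is 0.003 rad, so it is flush.
- **Arm:** it was clear of everything at hand-in, with about 0 N on the tool.

**Two things to note:**
- **Latch not tested directly:** the force stop tripped about 11 mm above shut, and the last few millimetres then took almost no force. I take that to be the bolt snapping shut early. The lid then stopped firmly at 39 N and stayed at its starting height, but I did not try lifting it.
- **Paddle reading that disagreed:** after closing, the side camera's paddle fit was spoiled by stray points and gave −0.08 rad. The close wrist view replaced it.

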